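# Lock the heating-mantle slide with its quarter-turn pin

### The job

Take the red-knobbed locking pin out of the rack, put it through the slot in the cover of the mantle slide and feel gently along the slot with its tip until it drops into the hole hidden in the carriage below. Let it down fully home, crossbar resting on the cover, turn it a quarter turn so that the crossbar lies straight across the slot under both lips, and let go. Never press hard on the slide, and leave the black pin and the other things on the bench alone.

Things in the scene. Friction and masses are not known exactly. Their poses are not given: they have to be found in the camera images.
- dock: Fixed heating-mantle slide, aluminium base plate 150 x 475 x 8 mm. Origin on the table below the middle of the slot; z up, y along the slot. Its lock housing is a grey box 90 (x) by 180 (y) mm with a flat 5 mm cover, top 60 mm above the table. More than 25 N from the pin marks it; 3 to 8 N is plenty to feel with.
- slot (a point): Middle of the slot through the cover, level with the cover's upper face, 60 mm above the table; axes as the dock. The slot runs along y, 64 mm long (y -32 to +32 mm) and 14 mm wide (x).
- floor_mid (a point): Point straight below the slot's middle on the flat dark top of the clamped, immovable carriage, 43 mm above the table, 12 mm under the cover's lower face. The carriage has one upright hole, 13 mm long (y) by 18 mm wide (x), over 22 mm deep, on the slot's centre line. Where along it differs each time: hole centre at y from -18 to +18 mm, not reported.
- lip_a (a point): Middle of the upper face of the teal lip on the -x side of the slot, 74 mm above the table. Each lip is 4 mm thick and overhangs the cover, underside 10 mm above it; both run y -50 to +50 mm and leave a 28 mm wide gap (x -14 to +14 mm) over the slot. Their uprights stand 27 mm from the slot's centre line.
- lip_b (a point): The same on the +x side of the slot.
- mantle (a point): Foot of the round white heating mantle with teal rim on the dock's plate, on the table plane, 235 mm along the dock's +y from the slot's middle: radius 90 mm, 103 mm tall, with a glass flask up to 215 mm, and a teal switch box on its far (+y) side. Fixed; keep clear.
- red_pin_grip (a point): Centre of the red knob of the steel quarter-turn locking pin (70 to 140 g, loose, upright in the rack), 69 mm above its tip. Knob: square post 14 x 14 mm along the pin's x and y, 44 mm tall. Below it a crossbar 44 mm long (pin's y), 20 mm wide, 8 mm thick, underside 39 mm above the tip, then a shaft 10 mm in diameter. z points up.
- red_pin_tip (a point): Tip of the red pin, end of its tapered nose (5 mm wide, 3.5 mm long). With the tip on the carriage top the crossbar is 22 mm above the cover, clear of the lips; in the hole the pin goes down 22 mm more until the crossbar rests on the cover (tip 21 mm above the table). The crossbar passes between the lips only along the slot; home, it turns freely under them.
- rack: Fixed grey plastic pin rack 180 (x) by 60 (y) by 45 mm tall, origin on the table under its centre. Two upright through holes 14 mm in diameter at x -60 and +60 mm, each with a pin hanging by its crossbar, knob up, crossbar across the rack (along the rack's y); which pin is where differs.
- black_pin_grip (a point): Middle of the knob of the second pin, alike but with a black knob; it belongs to another slide and stays in the rack.
- beaker: Glass beaker, 68 mm across, 90 mm tall, origin under its centre. Bystander.
- amber_jar: Amber glass jar, 60 mm across, 110 mm tall, origin under its centre. Bystander.
- wash_bottle: White bottle with red cap, 66 mm across, 170 mm tall, origin under its centre. Bystander.
- screwdriver: Screwdriver lying on the bench. Bystander.
- stopper: Rubber stopper, 34 mm across, 28 mm tall. Bystander.
- bosshead: Red clamp boss with a steel screw, about 65 x 50 x 30 mm. Bystander.
Things that resemble listed ones, but are neither listed nor needed, are in the scene too. Leave any brown or purple look-alike of the part that bears red_pin_grip alone.

How it is judged (in metres and radians):
On the way, in this order (a step that is already met when the one before it is completed fails the run):
1. the red pin is drawn up out of the rack (height (world z) of red_pin_tip above 0.055 m), for 0.1 s.
2. the red pin is fully home in the hidden hole (z of red_pin_tip in the frame of dock below 0.0245 m and x of red_pin_tip in the frame of dock between -0.006 and 0.006 m and y of red_pin_tip in the frame of dock between -0.026 and 0.026 m), for 0.2 s.
At the end, for the whole second after the job is handed in: The red pin is home in the carriage's hole (tip at most 24.5 mm above the dock's origin, within 6 mm of the slot's centre line and 26 mm of its middle along it), upright within 0.12 rad, its crossbar across the slot within 0.3 rad (17 degrees), released and at rest (all of step 2 and angle between the y axis of red_pin_tip and the x axis of dock, either way round below 0.3 rad and angle between red_pin_tip's own z axis and vertical below 0.12 rad and linear speed of red_pin below 0.02 m/s and contact force between the fingers and red_pin below 0.1 N); the robot touches nothing.
It fails at once if the red pin presses on the mantle slide with more than 25 N (contact force between red_pin and dock above 25 N).
It fails at once if the black pin is moved by more than 15 mm (distance of black_pin_grip from where it was at the start of the episode above 0.015 m).
It fails at once if a bystander is moved by more than 25 mm (distance of any of beaker, amber_jar, wash_bottle, screwdriver, stopper, bosshead from where it was at the start of the episode above 0.025 m).
It also fails if it takes over 64 s, if anything falls off the work surface, if the arm or the gripper's body presses on something with over 40 N, if the wrist force passes 120 N, or if a joint passes its speed limit or range.

### The arm

A 6-joint arm with a two-finger parallel gripper is mounted at the origin on the work surface. World frame = base frame: x ahead of the robot, y to its left, z up, the work surface at z = 0. Lengths are in mm, angles in rad, forces in N, time in s.
With the tool pointing down it reaches from about 275 to 1000 mm from the base axis. Payload 8.4 kg.
Tool frame: the origin (TCP) lies midway between the tips of the shut fingers; the grasp point (between the pads) lies 19 mm behind it; z points along the fingers, y is the line along which they close (so a half turn about z gives the same grasp; the last joint's range is limited). The gripper opens to 85 mm and grips with 20 to 120 N. Pads are 22 mm wide; open, the fingers measure 114 mm over their backs; the gripper's body (76 mm by 85 mm) begins 54 mm behind the grasp point. The pads swing forward as they close: fully open they stand 13 mm farther back than shut.
Start: joints at [1.128, 0.353, 1.633, -0, 1.155, -0.002], TCP at [266.663, 565.26, 231.281] pointing down, gripper open.
Joint ranges: [-2.63, 2.63], [-0.92, 2.1], [0.06, 2.66], [-1.3, 4.44], [0, 2.69], [-3.02, 3.02]. Speed limits (rad/s): [2.22, 2.22, 2.79, 3.14, 3.14, 3.14].

### API

Orientations are given as [roll, pitch, yaw] about the fixed x, y, z axes, in that order (R = Rz(yaw) Ry(pitch) Rx(roll)).
In Python, from rig import * gives the robot as it stands.
- The arm moves only by the shell command python3 -m jog 'ROWS' [FORCE]. ROWS is JSON, a list of rows, each an object of numbers: "x", "y", "z": the shift along the tool's x, y, z in cm; "spin": the turn about the tool's z in rad; "grip": the closure, from 0 (fully open) to 1 (shut). In form: [{"x": .., "y": .., "z": .., "spin": .., "grip": ..}, ...]. A call has 1 to 20 rows; each row shifts and turns the commanded pose from where the row before left it, along the tool's axes as they then stand; what a row does not reach is not made up. A row lasts 1/12 s, in which the tool goes at most 41.7 mm and 7.16 degrees, less where a joint would pass 70% of its speed; a pose out of reach is approached as far as the arm can. A call with a gripper value outside its range is refused whole. The fingers move at their own pace and stop on an object; FORCE is the grip in N (left out, the last holds). Time passes only in rows, so rows that do not move let the fingers close. It gives the time, the measured TCP pose, the force, the opening and the grip force at its end, in the units of the state.
- sense(): the state, without advancing time (a new reading comes with each control period).
- grab_frame(name): name is "scene" or "top" or "wrist"; returns a dict with "pixels" (384x512x3 uint8, blue, green, red), "camera_matrix" (3x3 intrinsics, pixels), "rvec" (rotation vector, rad) and "tvec" (3), from world to camera coordinates, as OpenCV has them; the wrist camera has in their place "T_tool_cam" (4x4, takes a point from camera to tool coordinates, whose origin is the TCP and whose axes are the flange's). Camera axes: x right, y down, z forward; pixel columns grow to the right and rows downward; lengths in mm; the calibration is good to about 2 mm. A picture is of the moment at which its call begins: read the wrist's pose just before it. There is no depth.
- sign_off(): hands the job in; it is judged then, once.
The state is a dict: "clock": time; "qpos": joint angles; "qvel": joint speeds; "joint_efforts": joint torques, N m; "eef_pos": TCP position; "tcp_rot": TCP orientation; "contact_force": force on the tool from outside, world axes, zero at the start; "wrist_torque": the same for the moment, N m; "opening": opening from 0.0 (shut) to 1.0 (fully open); "grasp_force": force on a finger pad.
Only numpy, scipy, OpenCV 4.12 (cv2) and the standard library are available. Lean on these libraries where they do the work, as an engineer would, in place of code of your own. Each camera call takes 0.05 s, during which the arm holds its last target. There are 200 camera calls.

## Working session

There is one attempt and no reset: what is moved stays moved. The work goes in short steps, Python scripts to look and compute and a shell command to move; the robot and the scene stay as the last step left them, time stands still between calls to the robot, and variables do not carry over. Pictures are saved under pics/ and viewed, at most 10 in all, crops included, and the job is handed in when it is done.

```bash
mkdir -p pics; cat > h.py <<'E'
from rig import *
import numpy as np, cv2
from scipy.spatial.transform import Rotation as Ro
def save(n,f): cv2.imwrite('pics/'+f+'.png',grab_frame(n)['pixels'])
def ray(f,u,v,z):
    "pixel -> world point on plane z, fixed cam"
    K=np.array(f['camera_matrix']);R=cv2.Rodrigues(np.array(f['rvec'],float))[0];t=np.array(f['tvec'],float).ravel()
    d=R.T@np.linalg.inv(K)@[u,v,1];c=-R.T@t
    return c+d*(z-c[2])/d[2]
def wray(f,s,u,v,z):
    T=np.array(f['T_tool_cam']);W=np.eye(4);W[:3,:3]=Ro.from_euler('xyz',s['tcp_rot']).as_matrix();W[:3,3]=s['eef_pos']
    T=W@T;d=T[:3,:3]@np.linalg.inv(np.array(f['camera_matrix']))@[u,v,1];c=T[:3,3]
    return c+d*(z-c[2])/d[2]
E
python3 - <<'E'
from h import *
a=grab_frame('scene');b=grab_frame('top')
import pickle;pickle.dump((a,b),open('f0.pkl','wb'))
for n,f in(('s0',a),('t0',b)): cv2.imwrite(f'pics/{n}.png',cv2.resize(f['pixels'],(800,600),interpolation=cv2.INTER_CUBIC))
print(sense())
E
```

```text
{'clock': 0.1, 'qpos': array([ 1.12762131e+00,  3.53569583e-01,  1.63407865e+00, -2.84663946e-05,
        1.15517314e+00, -2.36647398e-03]), 'qvel': array([ 1.05495672e-04, -2.21374098e-03, -2.09331990e-03,  1.17316203e-03,
       -1.78892473e-03, -8.46721006e-05]), 'joint_efforts': array([ 8.29897199e-04, -6.06355333e+01, -3.42824042e+01,  6.56297971e-05,
        3.85065592e-03,  1.18421190e-05]), 'eef_pos': array([266.47447345, 564.87199786, 230.63447599]), 'tcp_rot': array([-3.14036388e+00,  2.31209790e-05,  2.70079564e+00]), 'contact_force': array([0.1749197 , 0.55559178, 0.14412131]), 'wrist_torque': array([ 0.00646356, -0.00393777, -0.03343265]), 'grasp_force': 0.0, 'opening': 0.9994635437882282}
```

View pics/s0.png

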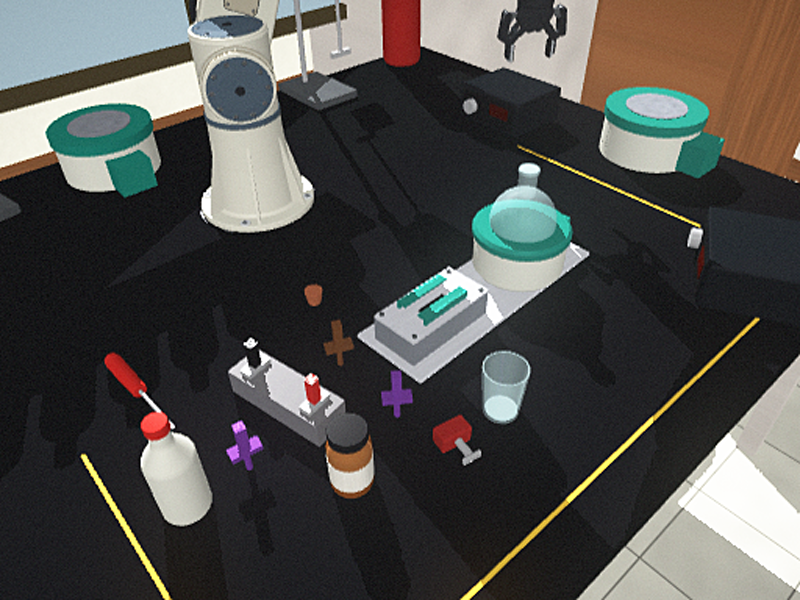

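View pics/t0.png

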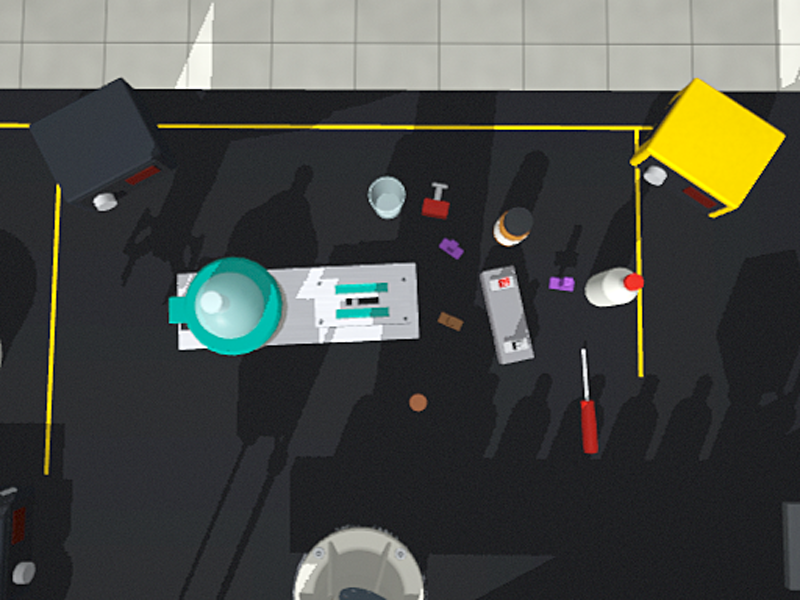

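The scene view shows the rack with the black pin (252,355) and the red pin (312,390), plus the dock with its slot (440,300). In the top view the red knob is at (504,283), the black pin at (516,345) and the slot at (362,300). Purple look-alikes are at top (451,248) and (561,284), and a brown one at (450,321). The only red knob standing in the rack is (504,283), so I'll confirm it in an enlarged crop.

```bash
python3 - <<'E'
import pickle,cv2
a,b=pickle.load(open('f0.pkl','rb'))
# native crop cols 195..355, rows 160..240  x5
cv2.imwrite('pics/t1.png',cv2.resize(b['pixels'][160:240,195:355],(800,400),interpolation=cv2.INTER_CUBIC))
E
```

```text
(no output)
```

View pics/t1.png

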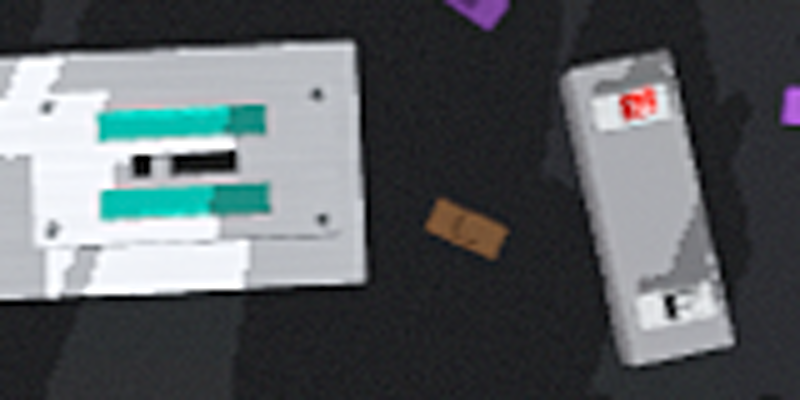

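The crop shows the red square knob on its pale crossbar at crop (638,104) and the black one at (678,305). The lips span (98..267, 104..142) and (101..271, 184..217), with the slot between them.

```bash
python3 - <<'E'
from h import *
import pickle
a,b=pickle.load(open('f0.pkl','rb'))
n=lambda u,v:((u+.5)/5+195-.5,(v+.5)/5+160-.5)
P=lambda u,v,z:ray(b,*n(u,v),z)
for k,p in dict(red=(638,104,97),black=(678,305,97),cbL=(594,115,53),cbR=(672,95,53),lA0=(98,125,74),lA1=(265,119,74),lB0=(102,203,74),lB1=(270,197,74),slot0=(130,165,60),slot1=(237,160,60),rk1=(565,72,45),rk2=(668,50,45),rk3=(735,345,45),rk4=(632,367,45)).items(): print(k,P(*p).round(1))
s=sense();f=grab_frame('wrist');print(np.array(f['T_tool_cam']).round(3),f['camera_matrix'])
# scene view check of red knob: (312,390)/800 -> native
print(ray(a,312*.64,389*.64,75),ray(a,252*.64,352*.64,75))
E
```

```text
red [ 595.1 -267.7   97. ]
black [ 480.7 -290.1   97. ]
cbL [ 592.6 -249.    53. ]
cbR [ 604.9 -295.4   53. ]
lA0 [582.7  43.8  74. ]
lA1 [587.  -53.8  74. ]
lB0 [537.1  40.8  74. ]
lB1 [541.3 -57.1  74. ]
slot0 [560.3  26.2  60. ]
slot1 [563.7 -37.   60. ]
rk1 [ 619.2 -232.8   45. ]
rk2 [ 632.9 -294.6   45. ]
rk3 [ 456.7 -333.8   45. ]
rk4 [ 443.1 -272.6   45. ]
[[-0.00000e+00 -9.62000e-01 -2.74000e-01  6.98970e+01]
 [ 1.00000e+00 -0.00000e+00  0.00000e+00  1.12000e-01]
 [-1.00000e-03 -2.74000e-01  9.62000e-01 -1.42096e+02]
 [ 0.00000e+00  0.00000e+00  0.00000e+00  1.00000e+00]] [[346.16221439   0.         254.27229532]
 [  0.         346.16221439 190.92450042]
 [  0.           0.           1.        ]]
[ 597.02012926 -267.96064446   75.        ] [ 477.30507721 -292.06962291   75.        ]
```

Measured points check out: the pins are 117 mm apart (120 expected), the rack yaw is about 0.218, the slot centre is near (562,-6) and the dock yaw is about 0.043. Moving above the red pin.

```bash
python3 -m jog '[{"spin":0.114},{"spin":0.114},{"spin":0.114},{"spin":0.114},{"spin":0.114},{"spin":0.114},{"spin":0.114},{"spin":0.114},{"x":-2.76,"y":0.44},{"x":-2.76,"y":0.44},{"x":-2.76,"y":0.44},{"x":-2.76,"y":0.44},{"x":-2.76,"y":0.44},{"x":-2.76,"y":0.44},{"x":-2.76,"y":0.44},{"x":-2.76,"y":0.44},{"x":-2.76,"y":0.44},{"x":-2.76,"y":0.44},{"x":-2.76,"y":0.44},{"x":-2.76,"y":0.44}]' 40
python3 -m jog '[{"x":-2.76,"y":0.44},{"x":-2.76,"y":0.44},{"x":-2.76,"y":0.44},{"x":-2.76,"y":0.44},{"x":-2.76,"y":0.44},{"x":-2.76,"y":0.44},{"x":-2.76,"y":0.44},{"x":-2.76,"y":0.44},{"x":-2.76,"y":0.44},{"x":-2.76,"y":0.44},{"x":-2.76,"y":0.44},{"x":-2.76,"y":0.44},{"x":-2.76,"y":0.44},{"x":-2.76,"y":0.44},{"x":-2.76,"y":0.44},{"x":-2.76,"y":0.44},{"x":-2.76,"y":0.44},{"x":-2.76,"y":0.44},{"x":-2.76,"y":0.44},{"x":-2.76,"y":0.44}]'
python3 -m jog '[{"z":1.5,"grip":0.4},{"z":1.5,"grip":0.4},{"z":1.5,"grip":0.4},{"grip":0.4},{"grip":0.4}]'
python3 - <<'E'
from h import *
import pickle
s=sense();f=grab_frame('wrist');pickle.dump((s,f),open('w1.pkl','wb'))
print(s['eef_pos'],s['tcp_rot'],s['opening'])
cv2.imwrite('pics/w1.png',cv2.resize(f['pixels'],(800,600),interpolation=cv2.INTER_CUBIC))
E
```

```text
[266.50279699 564.93096061 230.72408457] [-3.14051521e+00 -2.57351086e-05  2.70077048e+00] 0.999267115752258schema error: expected keys x, y, z, spin, grip
schema error: expected keys x, y, z, spin, grip
schema error: expected keys x, y, z, spin, grip
```

View pics/w1.png

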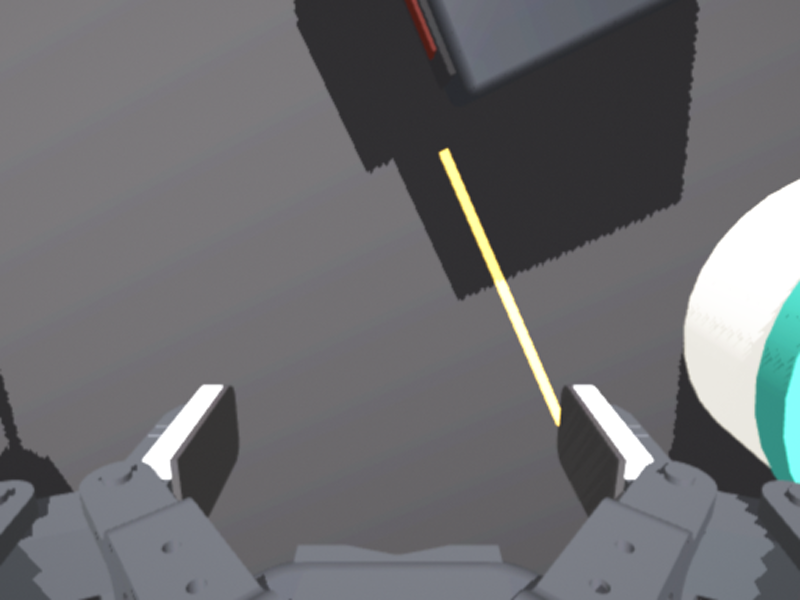

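The moves were refused because every row needs all five keys. The wrist view shows only bench, with a look-alike mantle at far right (760,350), so the path is clear. Retyping the rows.

```bash
python3 -m jog '[{"x":0,"y":0,"z":0,"spin":0.114,"grip":0},{"x":0,"y":0,"z":0,"spin":0.114,"grip":0},{"x":0,"y":0,"z":0,"spin":0.114,"grip":0},{"x":0,"y":0,"z":0,"spin":0.114,"grip":0},{"x":0,"y":0,"z":0,"spin":0.114,"grip":0},{"x":0,"y":0,"z":0,"spin":0.114,"grip":0},{"x":0,"y":0,"z":0,"spin":0.114,"grip":0},{"x":0,"y":0,"z":0,"spin":0.114,"grip":0},{"x":-2.76,"y":0.44,"z":0,"spin":0,"grip":0},{"x":-2.76,"y":0.44,"z":0,"spin":0,"grip":0},{"x":-2.76,"y":0.44,"z":0,"spin":0,"grip":0},{"x":-2.76,"y":0.44,"z":0,"spin":0,"grip":0},{"x":-2.76,"y":0.44,"z":0,"spin":0,"grip":0},{"x":-2.76,"y":0.44,"z":0,"spin":0,"grip":0},{"x":-2.76,"y":0.44,"z":0,"spin":0,"grip":0},{"x":-2.76,"y":0.44,"z":0,"spin":0,"grip":0}]' 40
python3 -c "
from rig import *;s=sense();print(s['eef_pos'],s['tcp_rot'])"
```

```text
clock: 1.53
eef_pos: [349.0, 356.0, 231.2]
tcp_rot: [-3.142, 0.0, 1.789]
contact_force: [0.3, -0.1, 0.1]
opening: 1.002
grasp_force: 0.0
[348.96902645 355.97585036 231.24117976] [-3.14155434e+00  4.79354695e-05  1.78901254e+00]
```

```bash
python3 -m jog '[{"x":-3.3,"y":0.53,"z":0,"spin":0,"grip":0},{"x":-3.3,"y":0.53,"z":0,"spin":0,"grip":0},{"x":-3.3,"y":0.53,"z":0,"spin":0,"grip":0},{"x":-3.3,"y":0.53,"z":0,"spin":0,"grip":0},{"x":-3.3,"y":0.53,"z":0,"spin":0,"grip":0},{"x":-3.3,"y":0.53,"z":0,"spin":0,"grip":0},{"x":-3.3,"y":0.53,"z":0,"spin":0,"grip":0},{"x":-3.3,"y":0.53,"z":0,"spin":0,"grip":0},{"x":-3.3,"y":0.53,"z":0,"spin":0,"grip":0},{"x":-3.3,"y":0.53,"z":0,"spin":0,"grip":0},{"x":-3.3,"y":0.53,"z":0,"spin":0,"grip":0},{"x":-3.3,"y":0.53,"z":0,"spin":0,"grip":0},{"x":-3.3,"y":0.53,"z":0,"spin":0,"grip":0},{"x":-3.3,"y":0.53,"z":0,"spin":0,"grip":0},{"x":-3.3,"y":0.53,"z":0,"spin":0,"grip":0},{"x":-3.3,"y":0.53,"z":0,"spin":0,"grip":0},{"x":-3.3,"y":0.53,"z":0,"spin":0,"grip":0},{"x":-3.3,"y":0.53,"z":0,"spin":0,"grip":0},{"x":-3.3,"y":0.53,"z":0,"spin":0,"grip":0},{"x":-3.3,"y":0.53,"z":0,"spin":0,"grip":0}]'
python3 -m jog '[{"x":0,"y":0,"z":1.5,"spin":0,"grip":0.4},{"x":0,"y":0,"z":1.5,"spin":0,"grip":0.4},{"x":0,"y":0,"z":1.5,"spin":0,"grip":0.4},{"x":0,"y":0,"z":1.5,"spin":0,"grip":0.4},{"x":0,"y":0,"z":0,"spin":0,"grip":0.4},{"x":0,"y":0,"z":0,"spin":0,"grip":0.4}]'
python3 - <<'E'
from h import *
import pickle
s=sense();f=grab_frame('wrist');pickle.dump((s,f),open('w1.pkl','wb'))
print(s['eef_pos'],s['tcp_rot'],s['opening'])
cv2.imwrite('pics/w2.png',cv2.resize(f['pixels'],(800,600),interpolation=cv2.INTER_CUBIC))
E
```

```text
clock: 3.2
eef_pos: [595.3, -265.8, 231.1]
tcp_rot: [-3.141, -0.0, 1.789]
contact_force: [0.1, 0.1, -0.1]
opening: 1.002
grasp_force: 0.0
clock: 3.7
eef_pos: [594.5, -263.9, 170.6]
tcp_rot: [-3.14, -0.001, 1.789]
contact_force: [-0.5, -0.3, 0.4]
opening: 0.598
grasp_force: 0.0
[ 594.45436747 -263.941115    170.59944801] [-3.13997002e+00 -1.17245854e-03  1.78877129e+00] 0.5976411756847003
```

View pics/w2.png

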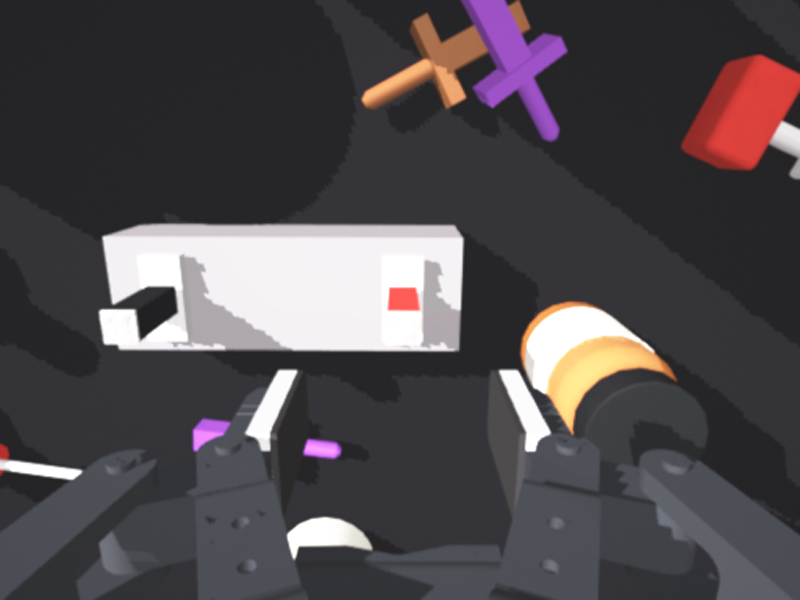

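The wrist view shows the rack with the black knob at left (white top face at (119,326)) and the red knob's side at (403,299), its pale top about (403,327). The jar's body is right of the rack, near (640,400). Working out the position.

```bash
python3 - <<'E'
from h import *
import pickle
s,f=pickle.load(open('w1.pkl','rb'))
for k,(u,v,z) in dict(redtop=(403,327,97),blacktop=(119,326,97),redbase=(403,291,53),rk1=(104,237,45),rk2=(463,237,45),rk3=(460,350,45),rk4=(119,349,45)).items(): print(k,wray(f,s,u*.64,v*.64,z).round(1))
c=f['pixels'][150:240,40:310]
cv2.imwrite('pics/w2c.png',cv2.resize(f['pixels'][170:235,225:305],(800,650))[:600])
E
```

```text
redtop [ 597.3 -267.3   97. ]
blacktop [ 480.5 -292.8   97. ]
redbase [ 596.8 -263.5   53. ]
rk1 [ 445.6 -270.7   45. ]
rk2 [ 620.4 -231.9   45. ]
rk3 [ 633.8 -290.6   45. ]
rk4 [ 457.6 -329.1   45. ]
```

View pics/w2c.png

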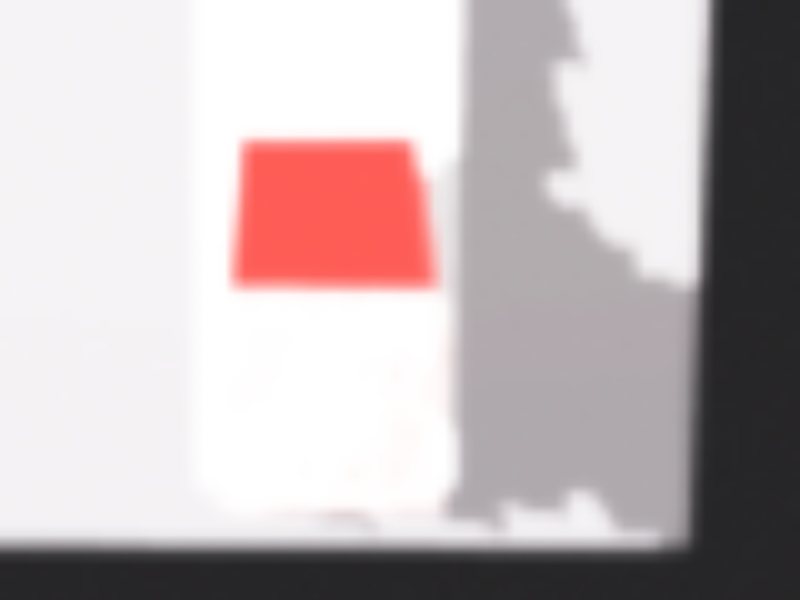

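The crop confirms the red knob face (232..440, 140..287) with its pale top below it, and its yaw is aligned with the rack. The black pin is at (119,326) and the look-alikes lie flat on the bench. Descending.

```bash
python3 -m jog '[{"x":-0.39,"y":0.2,"z":0,"spin":0,"grip":0.4},{"x":0,"y":0,"z":1.5,"spin":0,"grip":0.4},{"x":0,"y":0,"z":1.5,"spin":0,"grip":0.4},{"x":0,"y":0,"z":1.5,"spin":0,"grip":0.4},{"x":0,"y":0,"z":1.5,"spin":0,"grip":0.4},{"x":0,"y":0,"z":1.5,"spin":0,"grip":0.4},{"x":0,"y":0,"z":1.5,"spin":0,"grip":0.4},{"x":0,"y":0,"z":1,"spin":0,"grip":0.4},{"x":0,"y":0,"z":0.4,"spin":0,"grip":0.4},{"x":0,"y":0,"z":0,"spin":0,"grip":0.4},{"x":0,"y":0,"z":0,"spin":0,"grip":0.4}]'
```

```text
clock: 4.67
eef_pos: [598.4, -267.8, 68.0]
tcp_rot: [3.141, 0.001, 1.789]
contact_force: [0.3, 0.4, 0.1]
opening: 0.6
grasp_force: 0.0
```

```bash
python3 -m jog '[{"x":0,"y":0,"z":0.1,"spin":0,"grip":1},{"x":0,"y":0,"z":0,"spin":0,"grip":1},{"x":0,"y":0,"z":0,"spin":0,"grip":1},{"x":0,"y":0,"z":0,"spin":0,"grip":1},{"x":0,"y":0,"z":0,"spin":0,"grip":1},{"x":0,"y":0,"z":0,"spin":0,"grip":1},{"x":0,"y":0,"z":0,"spin":0,"grip":1},{"x":0,"y":0,"z":0,"spin":0,"grip":1}]' 60
```

```text
clock: 5.33
eef_pos: [598.1, -267.7, 67.0]
tcp_rot: [3.141, 0.001, 1.789]
contact_force: [-0.9, 0.6, 5.8]
opening: 0.148
grasp_force: 58.9
```

```bash
python3 -m jog '[{"x":0,"y":0,"z":-0.5,"spin":0,"grip":1},{"x":0,"y":0,"z":-1.5,"spin":0,"grip":1},{"x":0,"y":0,"z":-1.5,"spin":0,"grip":1},{"x":0,"y":0,"z":-1.5,"spin":0,"grip":1},{"x":0,"y":0,"z":-1.5,"spin":0,"grip":1},{"x":0,"y":0,"z":-1.5,"spin":0,"grip":1},{"x":0,"y":0,"z":-1.5,"spin":0,"grip":1},{"x":0,"y":0,"z":-1.5,"spin":0,"grip":1},{"x":0,"y":0,"z":0,"spin":0,"grip":1},{"x":0,"y":0,"z":0,"spin":0,"grip":1},{"x":0,"y":0,"z":0,"spin":0,"grip":1}]'
python3 -m jog '[{"x":1.88,"y":0.153,"z":0,"spin":0,"grip":1},{"x":1.88,"y":0.153,"z":0,"spin":0,"grip":1},{"x":1.88,"y":0.153,"z":0,"spin":0,"grip":1},{"x":1.88,"y":0.153,"z":0,"spin":0,"grip":1},{"x":1.88,"y":0.153,"z":0,"spin":0,"grip":1},{"x":1.88,"y":0.153,"z":0,"spin":0,"grip":1},{"x":1.88,"y":0.153,"z":0,"spin":0,"grip":1},{"x":1.88,"y":0.153,"z":0,"spin":0,"grip":1},{"x":1.88,"y":0.153,"z":0,"spin":0,"grip":1},{"x":1.88,"y":0.153,"z":0,"spin":0,"grip":1},{"x":1.88,"y":0.153,"z":0,"spin":0,"grip":1},{"x":0,"y":0,"z":0,"spin":0.0875,"grip":1},{"x":0,"y":0,"z":0,"spin":0.0875,"grip":1},{"x":0,"y":0,"z":0,"spin":0,"grip":1},{"x":0,"y":0,"z":0,"spin":0,"grip":1}]'
python3 - <<'E'
from h import *
import pickle
s=sense();f=grab_frame('wrist');pickle.dump((s,f),open('w3.pkl','wb'))
print(s['eef_pos'],s['tcp_rot'],s['opening'])
cv2.imwrite('pics/w3.png',cv2.resize(f['pixels'],(800,600),interpolation=cv2.INTER_CUBIC))
E
```

```text
clock: 6.25
eef_pos: [597.3, -267.3, 175.3]
tcp_rot: [-3.141, -0.001, 1.789]
contact_force: [-0.2, -0.4, -1.5]
opening: 0.152
grasp_force: 58.4
clock: 7.5
eef_pos: [568.8, -61.4, 175.4]
tcp_rot: [-3.14, -0.0, 1.617]
contact_force: [0.4, -1.4, -1.3]
opening: 0.154
grasp_force: 58.4
[568.76483144 -61.41762456 175.41808128] [-3.14004827e+00 -3.35031362e-04  1.61673140e+00] 0.15352682102754103
```

View pics/w3.png

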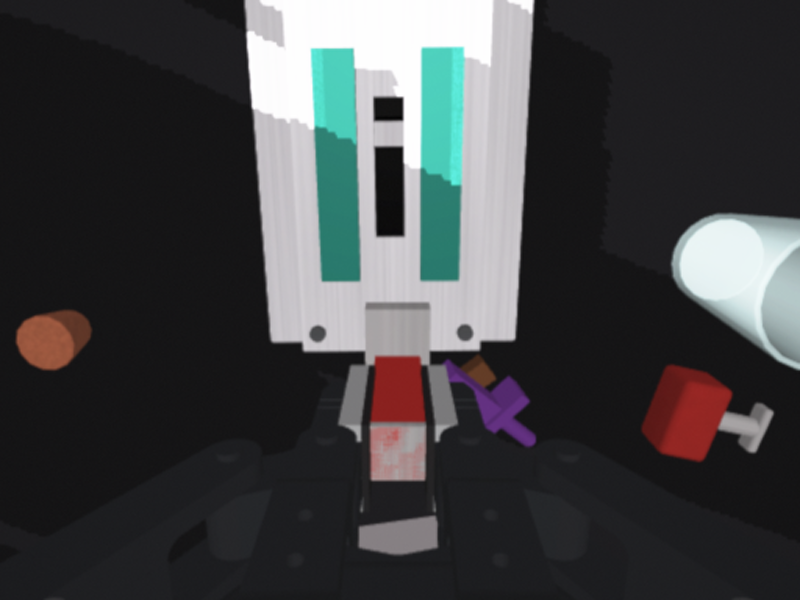

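The held pin is at (400,430), crossbar upright along the slot. The slot runs from (389,97) to (390,236) between the lips (312..357 and 421..463, y 47..280). A pale patch shows at slot rows 122–146. Computing the slot frame.

```bash
python3 - <<'E'
from h import *
import pickle
s,f=pickle.load(open('w3.pkl','rb'))
W=lambda u,v,z:wray(f,s,u*.64,v*.64,z)[:2].round(1)
L=[W(u,v,74) for u,v in((357,48),(360,281),(421,47),(420,280))];print('lip inner',L,np.mean(L,0))
S=[W(388.5,97,60),W(390.5,236,60)];print('slot',S,np.mean(S,0))
d=(L[0]-L[1]+L[2]-L[3]);print('yaw',np.arctan2(-d[0],d[1]))
yv=d/np.linalg.norm(d)
for v in(97,122,146,236): print(v,[ (W(389,v,z)-np.mean(L,0))@yv for z in(60,43)])
print('crossbar bot/nearer',W(397,303,100),'knobtop',W(398,452,175.4-67+6+91))
E
```

```text
lip inner [array([546.7,  45.9]), array([550.6, -53.3]), array([573.1,  47.5]), array([578.4, -51.5])] [562.2   -2.85]
slot [array([560.2,  28.6]), array([563.7, -33.9])] [561.95  -2.65]
yaw 0.04638446550418601
97 [np.float64(31.49963553692601), np.float64(32.81214765086712)]
122 [np.float64(20.887852624149357), np.float64(21.501117634610743)]
146 [np.float64(10.380598938172252), np.float64(10.394509288508159)]
236 [np.float64(-31.153590372410232), np.float64(-33.94594200288383)]
crossbar bot/nearer [567.9 -55.5] knobtop [568.7 -61. ]
```

```bash
python3 -m jog '[{"x":1,"y":-0.1,"z":0,"spin":0,"grip":1},{"x":1,"y":-0.1,"z":0,"spin":0,"grip":1},{"x":1,"y":-0.1,"z":0,"spin":0,"grip":1},{"x":0.68,"y":-0.1,"z":0,"spin":0,"grip":1},{"x":0,"y":0,"z":1.1,"spin":0,"grip":1},{"x":0,"y":0,"z":1.1,"spin":0,"grip":1},{"x":0,"y":0,"z":1.1,"spin":0,"grip":1},{"x":0,"y":0,"z":1.1,"spin":0,"grip":1},{"x":0,"y":0,"z":0,"spin":0,"grip":1},{"x":0,"y":0,"z":0,"spin":0,"grip":1},{"x":0,"y":0,"z":0,"spin":0,"grip":1},{"x":0,"y":0,"z":0,"spin":0,"grip":1}]'
python3 - <<'E'
from h import *
import pickle
s=sense();f=grab_frame('wrist');pickle.dump((s,f),open('w4.pkl','wb'))
print(s['eef_pos'],s['tcp_rot'],s['contact_force'])
cv2.imwrite('pics/w4.png',cv2.resize(f['pixels'][100:340,100:420],(800,600),interpolation=cv2.INTER_CUBIC))
E
```

```text
clock: 8.55
eef_pos: [564.4, -25.6, 132.6]
tcp_rot: [3.141, 0.0, 1.613]
contact_force: [0.3, -0.1, -0.1]
opening: 0.148
grasp_force: 58.5
[564.3684887  -25.59060509 132.64826158] [3.14087276e+00 5.53001772e-05 1.61349470e+00] [ 0.25254306 -0.06932144 -0.14662852]
```

View pics/w4.png

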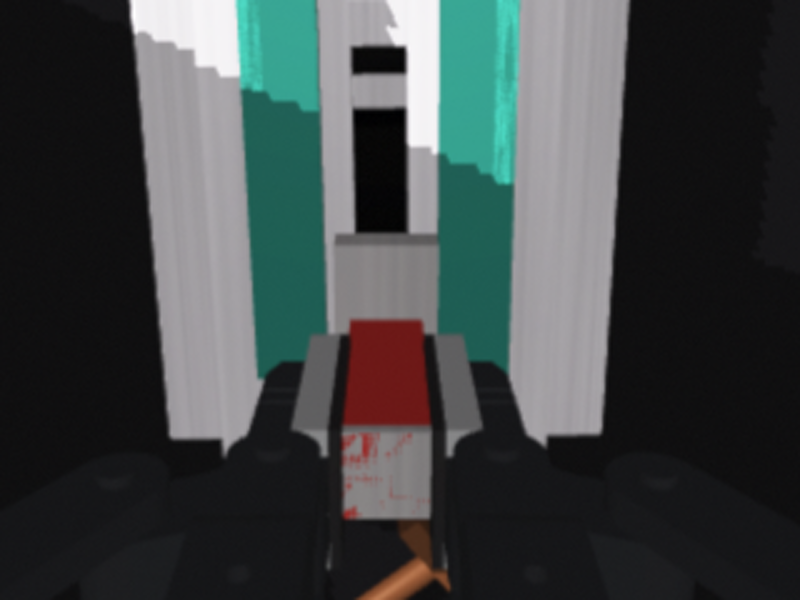

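The slot centre sits at column 380 and the crossbar at 387, so the pin is about 1.3 mm too far +y in tool axes. Correcting and lowering into the slot.

```bash
python3 -m jog '[{"x":0,"y":-0.13,"z":0,"spin":0,"grip":1},{"x":0,"y":0,"z":0.5,"spin":0,"grip":1},{"x":0,"y":0,"z":0.5,"spin":0,"grip":1},{"x":0,"y":0,"z":0.5,"spin":0,"grip":1},{"x":0,"y":0,"z":0.5,"spin":0,"grip":1},{"x":0,"y":0,"z":0.4,"spin":0,"grip":1},{"x":0,"y":0,"z":0,"spin":0,"grip":1},{"x":0,"y":0,"z":0,"spin":0,"grip":1},{"x":0,"y":0,"z":0,"spin":0,"grip":1},{"x":0,"y":0,"z":0,"spin":0,"grip":1}]'
python3 -m jog '[{"x":0,"y":0,"z":0.1,"spin":0,"grip":1},{"x":0,"y":0,"z":0,"spin":0,"grip":1},{"x":0,"y":0,"z":0,"spin":0,"grip":1}]'
```

```text
clock: 9.43
eef_pos: [562.9, -25.5, 108.5]
tcp_rot: [3.141, 0.0, 1.614]
contact_force: [-0.6, -0.0, -0.9]
opening: 0.156
grasp_force: 58.5
clock: 9.68
eef_pos: [562.7, -25.5, 107.4]
tcp_rot: [3.141, 0.0, 1.614]
contact_force: [0.3, -0.6, -0.9]
opening: 0.15
grasp_force: 58.5
```

In the slot with no contact (tip about 46.5 mm). Going down in small steps.

```bash
for i in 1; do :; done; python3 -m jog '[{"x":0,"y":0,"z":0.1,"spin":0,"grip":1},{"x":0,"y":0,"z":0.1,"spin":0,"grip":1},{"x":0,"y":0,"z":0,"spin":0,"grip":1},{"x":0,"y":0,"z":0,"spin":0,"grip":1}]'
python3 -m jog '[{"x":0,"y":0,"z":0.05,"spin":0,"grip":1},{"x":0,"y":0,"z":0,"spin":0,"grip":1},{"x":0,"y":0,"z":0,"spin":0,"grip":1}]'
python3 -m jog '[{"x":0,"y":0,"z":0.05,"spin":0,"grip":1},{"x":0,"y":0,"z":0,"spin":0,"grip":1},{"x":0,"y":0,"z":0,"spin":0,"grip":1}]'
```

```text
clock: 10.02
eef_pos: [562.6, -25.4, 105.2]
tcp_rot: [-3.141, -0.0, 1.614]
contact_force: [0.1, -0.8, -1.2]
opening: 0.154
grasp_force: 58.5
clock: 10.27
eef_pos: [562.6, -25.5, 104.8]
tcp_rot: [-3.142, 0.0, 1.614]
contact_force: [0.5, -0.3, -0.9]
opening: 0.152
grasp_force: 58.5
clock: 10.52
eef_pos: [562.7, -25.4, 104.3]
tcp_rot: [3.142, 0.0, 1.614]
contact_force: [-0.4, 0.4, 0.2]
opening: 0.152
grasp_force: 58.5
```

```bash
python3 -m jog '[{"x":0,"y":0,"z":0.05,"spin":0,"grip":1},{"x":0,"y":0,"z":0,"spin":0,"grip":1},{"x":0,"y":0,"z":0,"spin":0,"grip":1}]'
python3 -m jog '[{"x":0,"y":0,"z":0.03,"spin":0,"grip":1},{"x":0,"y":0,"z":0,"spin":0,"grip":1},{"x":0,"y":0,"z":0,"spin":0,"grip":1}]'
```

```text
clock: 10.77
eef_pos: [562.7, -25.5, 103.9]
tcp_rot: [3.141, 0.0, 1.614]
contact_force: [-0.8, -0.2, -0.3]
opening: 0.154
grasp_force: 58.7
clock: 11.02
eef_pos: [562.8, -25.5, 103.8]
tcp_rot: [3.141, 0.0, 1.614]
contact_force: [-1.1, -0.0, 4.7]
opening: 0.155
grasp_force: 59.2
```

Contact on the carriage at 4.7 N and TCP z 103.8. Sweeping along the slot.

```bash
python3 -m jog '[{"x":0.1,"y":0,"z":0,"spin":0,"grip":1},{"x":0.1,"y":0,"z":0,"spin":0,"grip":1},{"x":0.1,"y":0,"z":0,"spin":0,"grip":1},{"x":0,"y":0,"z":0,"spin":0,"grip":1}]'
python3 -m jog '[{"x":0.1,"y":0,"z":0,"spin":0,"grip":1},{"x":0.1,"y":0,"z":0,"spin":0,"grip":1},{"x":0.1,"y":0,"z":0,"spin":0,"grip":1},{"x":0,"y":0,"z":0,"spin":0,"grip":1}]'
```

```text
clock: 11.35
eef_pos: [562.9, -22.6, 103.7]
tcp_rot: [3.141, 0.001, 1.614]
contact_force: [-0.3, -4.7, 5.3]
opening: 0.151
grasp_force: 59.4
clock: 11.68
eef_pos: [562.8, -19.6, 103.7]
tcp_rot: [3.141, 0.0, 1.614]
contact_force: [0.0, -3.0, 5.9]
opening: 0.152
grasp_force: 59.4
```

```bash
python3 -m jog '[{"x":0.1,"y":0,"z":0,"spin":0,"grip":1},{"x":0.1,"y":0,"z":0,"spin":0,"grip":1},{"x":0.1,"y":0,"z":0,"spin":0,"grip":1}]'
python3 -m jog '[{"x":0.1,"y":0,"z":0,"spin":0,"grip":1},{"x":0.1,"y":0,"z":0,"spin":0,"grip":1},{"x":0.1,"y":0,"z":0,"spin":0,"grip":1}]'
python3 -m jog '[{"x":0.1,"y":0,"z":0,"spin":0,"grip":1},{"x":0.1,"y":0,"z":0,"spin":0,"grip":1},{"x":0.1,"y":0,"z":0,"spin":0,"grip":1}]'
```

```text
clock: 11.93
eef_pos: [562.7, -16.7, 103.7]
tcp_rot: [3.141, 0.001, 1.614]
contact_force: [0.2, -3.7, 5.0]
opening: 0.152
grasp_force: 59.3
clock: 12.18
eef_pos: [562.6, -13.7, 103.7]
tcp_rot: [3.141, 0.001, 1.614]
contact_force: [-0.3, -4.2, 5.5]
opening: 0.152
grasp_force: 59.3
clock: 12.43
eef_pos: [562.4, -10.7, 103.7]
tcp_rot: [3.141, 0.001, 1.614]
contact_force: [0.4, -5.0, 5.3]
opening: 0.152
grasp_force: 59.3
```

```bash
python3 -m jog '[{"x":0.1,"y":0,"z":0,"spin":0,"grip":1},{"x":0.1,"y":0,"z":0,"spin":0,"grip":1},{"x":0.1,"y":0,"z":0,"spin":0,"grip":1}]'
python3 -m jog '[{"x":0.1,"y":0,"z":0,"spin":0,"grip":1},{"x":0.1,"y":0,"z":0,"spin":0,"grip":1},{"x":0.1,"y":0,"z":0,"spin":0,"grip":1}]'
python3 -m jog '[{"x":0.1,"y":0,"z":0,"spin":0,"grip":1},{"x":0.1,"y":0,"z":0,"spin":0,"grip":1},{"x":0.1,"y":0,"z":0,"spin":0,"grip":1}]'
```

```text
clock: 12.68
eef_pos: [562.3, -7.7, 103.7]
tcp_rot: [3.141, 0.001, 1.614]
contact_force: [0.4, -4.8, 5.7]
opening: 0.151
grasp_force: 59.3
clock: 12.93
eef_pos: [562.2, -4.7, 103.7]
tcp_rot: [3.141, 0.001, 1.614]
contact_force: [0.9, -4.0, 5.8]
opening: 0.154
grasp_force: 59.3
clock: 13.18
eef_pos: [562.0, -1.7, 103.7]
tcp_rot: [3.141, 0.001, 1.614]
contact_force: [-0.2, -4.7, 4.9]
opening: 0.154
grasp_force: 59.3
```

```bash
python3 -m jog '[{"x":0.1,"y":0,"z":0,"spin":0,"grip":1},{"x":0.1,"y":0,"z":0,"spin":0,"grip":1},{"x":0.1,"y":0,"z":0,"spin":0,"grip":1}]'
python3 -m jog '[{"x":0.1,"y":0,"z":0,"spin":0,"grip":1},{"x":0.1,"y":0,"z":0,"spin":0,"grip":1},{"x":0.1,"y":0,"z":0,"spin":0,"grip":1}]'
```

```text
clock: 13.43
eef_pos: [561.9, 1.3, 103.7]
tcp_rot: [3.141, 0.0, 1.614]
contact_force: [0.7, -4.6, 6.3]
opening: 0.153
grasp_force: 59.3
clock: 13.68
eef_pos: [561.8, 4.3, 103.7]
tcp_rot: [3.141, 0.001, 1.614]
contact_force: [0.0, -4.7, 5.9]
opening: 0.157
grasp_force: 59.3
```

```bash
python3 -m jog '[{"x":0.1,"y":0,"z":0,"spin":0,"grip":1},{"x":0.1,"y":0,"z":0,"spin":0,"grip":1}]'
python3 -m jog '[{"x":0.1,"y":0,"z":0,"spin":0,"grip":1},{"x":0.1,"y":0,"z":0,"spin":0,"grip":1}]'
```

```text
clock: 13.85
eef_pos: [561.7, 6.3, 103.7]
tcp_rot: [3.141, 0.001, 1.614]
contact_force: [-0.6, -3.2, 5.2]
opening: 0.149
grasp_force: 59.3
clock: 14.02
eef_pos: [561.5, 8.5, 103.6]
tcp_rot: [3.141, 0.0, 1.614]
contact_force: [-0.2, -2.6, 3.5]
opening: 0.156
grasp_force: 59.1
```

```bash
python3 -m jog '[{"x":0.1,"y":0,"z":0,"spin":0,"grip":1},{"x":0.1,"y":0,"z":0,"spin":0,"grip":1}]'
python3 -m jog '[{"x":0.1,"y":0,"z":0,"spin":0,"grip":1},{"x":0,"y":0,"z":0,"spin":0,"grip":1}]'
```

```text
clock: 14.18
eef_pos: [560.6, 11.0, 103.1]
tcp_rot: [-3.141, -0.001, 1.613]
contact_force: [0.1, -0.5, -1.5]
opening: 0.149
grasp_force: 58.6
clock: 14.35
eef_pos: [560.4, 12.0, 103.0]
tcp_rot: [-3.14, -0.001, 1.614]
contact_force: [1.5, -0.2, -1.1]
opening: 0.15
grasp_force: 58.6
```

Contact vanished past y≈9, so the tip is over the hole, whose centre should be near y 13.4. Shifting a little and lowering gently.

```bash
python3 -m jog '[{"x":0.13,"y":0.07,"z":0,"spin":0,"grip":1},{"x":0,"y":0,"z":0.1,"spin":0,"grip":1},{"x":0,"y":0,"z":0.1,"spin":0,"grip":1},{"x":0,"y":0,"z":0,"spin":0,"grip":1}]'
python3 -m jog '[{"x":0,"y":0,"z":0.1,"spin":0,"grip":1},{"x":0,"y":0,"z":0,"spin":0,"grip":1}]'
```

```text
clock: 14.68
eef_pos: [561.5, 12.9, 101.1]
tcp_rot: [-3.141, -0.0, 1.614]
contact_force: [-0.0, 0.1, -1.5]
opening: 0.151
grasp_force: 58.6
clock: 14.85
eef_pos: [561.6, 12.8, 100.3]
tcp_rot: [-3.141, 0.0, 1.614]
contact_force: [0.1, -0.2, -1.9]
opening: 0.151
grasp_force: 58.6
```

```bash
python3 -m jog '[{"x":0,"y":0,"z":0.1,"spin":0,"grip":1},{"x":0,"y":0,"z":0.1,"spin":0,"grip":1},{"x":0,"y":0,"z":0,"spin":0,"grip":1}]'
python3 -m jog '[{"x":0,"y":0,"z":0.1,"spin":0,"grip":1},{"x":0,"y":0,"z":0.1,"spin":0,"grip":1},{"x":0,"y":0,"z":0,"spin":0,"grip":1}]'
```

```text
clock: 15.1
eef_pos: [561.6, 12.8, 98.3]
tcp_rot: [-3.141, -0.0, 1.614]
contact_force: [0.1, -0.7, -1.5]
opening: 0.149
grasp_force: 58.6
clock: 15.35
eef_pos: [561.6, 12.8, 96.3]
tcp_rot: [-3.141, 0.0, 1.614]
contact_force: [-0.0, -0.3, -1.5]
opening: 0.151
grasp_force: 58.6
```

Free descent past the nose. Continuing.

```bash
python3 -m jog '[{"x":0,"y":0,"z":0.2,"spin":0,"grip":1},{"x":0,"y":0,"z":0.2,"spin":0,"grip":1},{"x":0,"y":0,"z":0.2,"spin":0,"grip":1},{"x":0,"y":0,"z":0,"spin":0,"grip":1}]'
python3 -m jog '[{"x":0,"y":0,"z":0.2,"spin":0,"grip":1},{"x":0,"y":0,"z":0.2,"spin":0,"grip":1},{"x":0,"y":0,"z":0.1,"spin":0,"grip":1},{"x":0,"y":0,"z":0,"spin":0,"grip":1},{"x":0,"y":0,"z":0,"spin":0,"grip":1}]'
```

```text
clock: 15.68
eef_pos: [561.4, 12.8, 90.0]
tcp_rot: [-3.141, -0.0, 1.614]
contact_force: [0.4, 0.6, -1.5]
opening: 0.15
grasp_force: 58.5
clock: 16.1
eef_pos: [561.7, 12.9, 85.4]
tcp_rot: [-3.141, 0.0, 1.614]
contact_force: [-0.5, 0.5, -0.7]
opening: 0.151
grasp_force: 58.6
```

```bash
python3 -m jog '[{"x":0,"y":0,"z":0.1,"spin":0,"grip":1},{"x":0,"y":0,"z":0.1,"spin":0,"grip":1},{"x":0,"y":0,"z":0,"spin":0,"grip":1}]'
python3 -m jog '[{"x":0,"y":0,"z":0.05,"spin":0,"grip":1},{"x":0,"y":0,"z":0,"spin":0,"grip":1},{"x":0,"y":0,"z":0,"spin":0,"grip":1}]'
```

```text
clock: 16.35
eef_pos: [561.6, 12.8, 83.3]
tcp_rot: [-3.141, 0.0, 1.614]
contact_force: [-1.0, 0.7, -1.2]
opening: 0.149
grasp_force: 58.6
clock: 16.6
eef_pos: [561.7, 12.9, 83.0]
tcp_rot: [-3.142, 0.0, 1.614]
contact_force: [-0.1, -0.1, -1.2]
opening: 0.154
grasp_force: 58.6
```

```bash
python3 -m jog '[{"x":0,"y":0,"z":0.06,"spin":0,"grip":1},{"x":0,"y":0,"z":0,"spin":0,"grip":1},{"x":0,"y":0,"z":0,"spin":0,"grip":1}]'
python3 -m jog '[{"x":0,"y":0,"z":0,"spin":0.05,"grip":1},{"x":0,"y":0,"z":0,"spin":0.05,"grip":1},{"x":0,"y":0,"z":0,"spin":0.05,"grip":1},{"x":0,"y":0,"z":0,"spin":0.05,"grip":1},{"x":0,"y":0,"z":0,"spin":0,"grip":1}]'
```

```text
clock: 16.85
eef_pos: [561.7, 12.8, 82.4]
tcp_rot: [-3.142, 0.0, 1.614]
contact_force: [0.8, 1.0, -1.0]
opening: 0.15
grasp_force: 58.6
clock: 17.27
eef_pos: [561.7, 12.9, 82.4]
tcp_rot: [-3.142, -0.0, 1.412]
contact_force: [-0.4, 0.2, -1.2]
opening: 0.155
grasp_force: 58.5
```

```bash
python3 -m jog '[{"x":0,"y":0,"z":0,"spin":0.07,"grip":1},{"x":0,"y":0,"z":0,"spin":0.07,"grip":1},{"x":0,"y":0,"z":0,"spin":0.07,"grip":1},{"x":0,"y":0,"z":0,"spin":0.07,"grip":1},{"x":0,"y":0,"z":0,"spin":0.07,"grip":1},{"x":0,"y":0,"z":0,"spin":0.07,"grip":1},{"x":0,"y":0,"z":0,"spin":0.07,"grip":1},{"x":0,"y":0,"z":0,"spin":0.07,"grip":1},{"x":0,"y":0,"z":0,"spin":0,"grip":1}]'
```

```text
clock: 18.02
eef_pos: [561.7, 12.9, 82.4]
tcp_rot: [-3.142, 0.0, 0.852]
contact_force: [0.0, -0.4, -0.6]
opening: 0.153
grasp_force: 58.5
```

```bash
python3 -m jog '[{"x":0,"y":0,"z":0,"spin":0.07,"grip":1},{"x":0,"y":0,"z":0,"spin":0.07,"grip":1},{"x":0,"y":0,"z":0,"spin":0.07,"grip":1},{"x":0,"y":0,"z":0,"spin":0.07,"grip":1},{"x":0,"y":0,"z":0,"spin":0.07,"grip":1},{"x":0,"y":0,"z":0,"spin":0.07,"grip":1},{"x":0,"y":0,"z":0,"spin":0,"grip":1}]'
python3 -m jog '[{"x":0,"y":0,"z":0,"spin":0.07,"grip":1},{"x":0,"y":0,"z":0,"spin":0.07,"grip":1},{"x":0,"y":0,"z":0,"spin":0.07,"grip":1},{"x":0,"y":0,"z":0,"spin":0.07,"grip":1},{"x":0,"y":0,"z":0,"spin":0.07,"grip":1},{"x":0,"y":0,"z":0,"spin":0.04,"grip":1},{"x":0,"y":0,"z":0,"spin":0,"grip":1},{"x":0,"y":0,"z":0,"spin":0,"grip":1}]'
```

```text
clock: 18.6
eef_pos: [561.7, 12.8, 82.4]
tcp_rot: [-3.142, 0.0, 0.434]
contact_force: [-1.0, -0.2, -0.9]
opening: 0.155
grasp_force: 58.5
clock: 19.27
eef_pos: [561.7, 12.9, 82.4]
tcp_rot: [3.142, -0.0, 0.048]
contact_force: [-0.5, -0.6, -1.1]
opening: 0.154
grasp_force: 58.5
```

```bash
python3 -m jog '[{"x":0,"y":0,"z":0,"spin":0,"grip":0.75},{"x":0,"y":0,"z":0,"spin":0,"grip":0.6},{"x":0,"y":0,"z":0,"spin":0,"grip":0.5},{"x":0,"y":0,"z":0,"spin":0,"grip":0.5},{"x":0,"y":0,"z":0,"spin":0,"grip":0.5},{"x":0,"y":0,"z":0,"spin":0,"grip":0.5}]'
python3 -m jog '[{"x":0,"y":0,"z":-0.5,"spin":0,"grip":0.5},{"x":0,"y":0,"z":-1,"spin":0,"grip":0.5},{"x":0,"y":0,"z":-1.5,"spin":0,"grip":0.5},{"x":0,"y":0,"z":-2,"spin":0,"grip":0.5},{"x":0,"y":0,"z":-2,"spin":0,"grip":0.5},{"x":0,"y":0,"z":-2,"spin":0,"grip":0.5},{"x":0,"y":0,"z":-1,"spin":0,"grip":0.5},{"x":0,"y":0,"z":0,"spin":0,"grip":0.5},{"x":0,"y":0,"z":0,"spin":0,"grip":0.5},{"x":0,"y":0,"z":0,"spin":0,"grip":0.5}]'
python3 - <<'E'
from h import *
f=grab_frame('wrist');g=grab_frame('scene')
a=cv2.resize(f['pixels'],(400,300));b=cv2.resize(g['pixels'][160:250,220:340],(400,300),interpolation=cv2.INTER_CUBIC)
cv2.imwrite('pics/end.png',np.hstack([a,b]))
E
```

```text
clock: 19.77
eef_pos: [561.7, 12.9, 82.4]
tcp_rot: [3.142, -0.0, 0.044]
contact_force: [-0.7, -0.4, 0.0]
opening: 0.5
grasp_force: 0.0
clock: 20.6
eef_pos: [561.0, 12.8, 181.5]
tcp_rot: [-3.142, 0.001, 0.044]
contact_force: [-0.2, -0.2, -0.8]
opening: 0.502
grasp_force: 0.0
```

View pics/end.png

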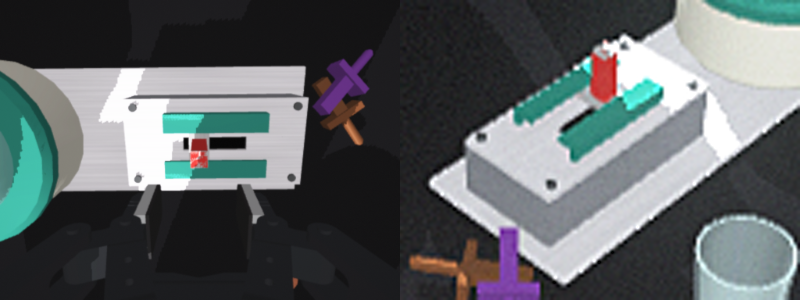

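The pin stands upright in the slot (knob at wrist (199,153)), its crossbar hidden under both lips, and the gripper is clear above. Handing in.

```bash
python3 -c "
from rig import *
print(sign_off())"
```

```text
the job is handed in; nothing more can be done
None
```

The red pin is home in the hidden hole, turned across the slot under both lips and released at 20.6 s. The job is handed in, but the sign-off call returned no verdict.

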